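# Close up a row of terminal blocks on a DIN rail

### The job

On the mounting plate, five terminal blocks stand in a row on the rail between a low steel end clamp, which is screwed tight, and a taller plastic end bracket, which is still loose. Push the loose bracket along the rail from behind so that it gathers the whole row and drives it as one train fully home against the steel clamp, with no gaps left anywhere. Push gently and only on the bracket, do not pinch or lift anything, and leave the things lying around the plate alone.

Things in the scene. Friction and masses are not known exactly. Their poses are not given: they have to be found in the camera images.
- plate: White steel mounting plate 270 (its x) x 430 (y) x 3 mm, fixed flat on the bench. Origin: centre of its underside. A steel top-hat rail, 35 mm wide, 380 long, runs along y through its centre; the rail's top face is 18 mm above the plate's underside. Two closed grey wiring ducts 40 mm wide run along y, centred at x = +88 and -88 mm, tops 43 mm above the plate's underside.
- clamp: The end stop: low steel end clamp with two dark hex screws on top, fixed on the rail near one end (either end of the rail, towards +y or -y of the plate). 20 mm thick along the rail (its y), 56 mm long across it (its x), 24 mm high, screws to 30 mm. Origin: middle of the thickness and length, on the rail's top face; axes as the plate's.
- bracket: Loose grey plastic end bracket, alone on the rail at the end opposite the clamp. 12 mm thick along the rail (its y), 44 mm high (screw to 48); across the rail 52 mm long, above 22 mm height 40. Origin: its middle, on the rail's top face. 40 mm of free rail behind it. Hooked on the rail with 1 mm play, slides easily; pushed over 20 mm above the rail it can cock and jam. Row closed up: origin 96 mm from the clamp's.
- block1: Grey terminal block, number 1 (the -y end of the plate) of five alike in a touching row on the rail (0.3 mm apart at the start). 16 mm thick along the rail (its y), 62 mm long across it (x), 30 mm high, the middle 34 mm 54 mm high. Origin: middle, on the rail's top face; z up. Hooked under the rail's lips with 1 mm play: slides along the rail, cannot be lifted off. 40 to 85 g.
- block2: Grey terminal block, number 2 of five alike in a touching row on the rail (0.3 mm apart at the start). 16 mm thick along the rail (its y), 62 mm long across it (x), 30 mm high, the middle 34 mm 54 mm high. Origin: middle, on the rail's top face; z up. Hooked under the rail's lips with 1 mm play: slides along the rail, cannot be lifted off. 40 to 85 g.
- block3: Grey terminal block, number 3 (the middle) of five alike in a touching row on the rail (0.3 mm apart at the start). 16 mm thick along the rail (its y), 62 mm long across it (x), 30 mm high, the middle 34 mm 54 mm high. Origin: middle, on the rail's top face; z up. Hooked under the rail's lips with 1 mm play: slides along the rail, cannot be lifted off. 40 to 85 g.
- block4: Grey terminal block, number 4 of five alike in a touching row on the rail (0.3 mm apart at the start). 16 mm thick along the rail (its y), 62 mm long across it (x), 30 mm high, the middle 34 mm 54 mm high. Origin: middle, on the rail's top face; z up. Hooked under the rail's lips with 1 mm play: slides along the rail, cannot be lifted off. 40 to 85 g.
- block5: Grey terminal block, number 5 (the +y end of the plate) of five alike in a touching row on the rail (0.3 mm apart at the start). 16 mm thick along the rail (its y), 62 mm long across it (x), 30 mm high, the middle 34 mm 54 mm high. Origin: middle, on the rail's top face; z up. Hooked under the rail's lips with 1 mm play: slides along the rail, cannot be lifted off. 40 to 85 g.
- screwdriver: Bystander: screwdriver 190 mm long lying on the bench beyond an end of the plate. Origin: under its middle.
- jar: Bystander: jar 56 mm across and 75 mm high standing on the bench beside an end of the plate. Origin: centre of its underside.
- tape: Bystander: roll of black tape lying flat, 90 mm across and 19 mm high. Origin: centre of its underside.
- meter: Bystander: yellow and black multimeter lying flat, 150 x 75 x 42 mm. Origin: centre of its underside.

How it is judged:
By the outcome, as a careful person would: the job done as asked, in the order asked, and still so for the second after the job is handed in, with the robot touching nothing.
It also fails if it takes over 35 s, if anything falls off the work surface, if the arm or the gripper's body presses on something with over 40 N, if the wrist force passes 120 N, or if a joint passes its speed limit or range.

### The arm

A 7-joint arm with a two-finger parallel gripper is mounted at the origin on the work surface. World frame = base frame: x ahead of the robot, y to its left, z up, the work surface at z = 0. Lengths are in m, angles in rad, forces in N, time in s.
With the tool pointing down it reaches from about 0.4 to 0.925 m from the base axis. Payload 4.1 kg.
Tool frame: the origin (TCP) lies between the finger pads; the fingertips stand 14 mm ahead of it and the grasp point (between the pads) lies 5 mm behind it; z points along the fingers, y is the direction in which the jaws open and shut (so a half turn about z gives the same grasp; the last joint's range is limited). The gripper opens to 85 mm and grips with 20 to 120 N. Pads are 22 mm wide; open, the fingers measure 114 mm over their backs; the gripper's body (76 mm by 85 mm) begins 54 mm behind the grasp point. The pads swing forward as they close: fully open they stand 13 mm farther back than shut.
Start: joints at [1.244, 0.398, 0.045, 1.537, -0.019, 1.207, -0.051], TCP at [0.147, -0.633, 0.219] pointing down, gripper open.
Joint ranges: [-2.82, 2.82], [-0.49, 2.23], [-1.37, 1.46], [0, 2.46], [-1.36, 4.5], [0.23, 2], [-2.94, 2.94]. Speed limits (rad/s): [2.57, 2.57, 3.14, 3.14, 3.14, 3.14, 3.14].

### API

Orientations are given as a rotation vector (axis times angle).
In Python, from workcell import env gives the robot as it stands. The module is installed in compiled form; this text tells all that it offers.
- The arm moves only by the shell command python3 -m inch 'ROWS'. ROWS is JSON, a list that holds one entry, the list of rows, each a list of 7 numbers: the shift along the tool's x, y, z in m, then the turn, a rotation vector about the tool's x, y, z in degrees, then the finger opening in m, from 0 to 0.0854. In form: [[[dx, dy, dz, rx, ry, rz, grip], ...]]. A call has 1 to 10 rows; each row shifts and turns the commanded pose from where the row before left it, along the tool's axes as they then stand; what a row does not reach is not made up. A row lasts 1/12 s, in which the tool goes at most 41.7 mm and 7.16 degrees, less where a joint would pass 70% of its speed; a pose out of reach is approached as far as the arm can. A call with a gripper value outside its range is refused whole. The fingers move at their own pace and stop on an object; the grip force is fixed at half the most. Time passes only in rows, so rows that do not move let the fingers close. It gives the time, the measured TCP pose, the force and the opening at its end, in the units of the state.
- env.get_state(): the state, without advancing time (a new reading comes with each control period).
- env.capture(name): name is "scene" or "top"; returns a dict with "pixels" (384x512x3 uint8, red, green, blue), "range_z" (384x512 float32, m along the optical axis (not along the pixel's ray), 0 where there is no reading), "fx", "fy", "cx", "cy" (pixels), "extrinsics" (4x4, takes a point from camera to world coordinates). Camera axes: x right, y up, looking along -z (the intrinsics and any distortion apply to the point x, -y, -z); pixel columns grow to the right and rows downward; lengths in m; the calibration is good to about 2 mm. A picture is of the moment at which its call begins.
- env.hand_in(): hands the job in, once; it reports no verdict.
Trained networks look in a picture, given as the dict that the camera call returned (one of the last four; its "shot" number tells which), for a name from the list of things; names that differ only in an ending like _2 or _b are one class to them, and where a whole thing is asked for, a point or a joint stands for the part that bears it (a point fixed in the world has none). Each returns a list of dicts, best first, with "confidence" (0 to 1); they miss things now and then, are a little off and sometimes report something else, mostly with a low value. They report only what shows in the picture. A call takes as long as a camera call.
- env.search_frame(picture, name): "position" ([x, y, z] in m, in the coordinates of the camera as it stood for that picture, good to about 4 mm: the middle of the surface that is visible of it).
The state is a dict: "clock": time; "qpos": joint angles; "qvel": joint speeds; "effort": joint torques, N m; "tool_pos": TCP position; "tool_rot": TCP orientation; "force": force on the tool from outside, world axes, zero at the start; "wrist_torque": the same for the moment, N m; "opening": opening from 0.0 (shut) to 1.0 (fully open).
Only numpy, scipy, OpenCV 4.12 (cv2) and the standard library are available. Lean on these libraries where they do the work, as an engineer would, in place of code of your own. Each camera call takes 0.05 s, during which the arm holds its last target. There are 200 camera calls.

## Working session

There is one attempt and no reset: what is moved stays moved. The work goes in short steps, Python scripts to look and compute and a shell command to move; the robot and the scene stay as the last step left them, time stands still between calls to the robot, and variables do not carry over. Pictures are saved under pics/ and viewed, about 8 in all and at most 12, crops included, and the job is handed in when it is done.

```bash
mkdir -p pics
cat > h.py <<'E'
import numpy as np,cv2
from workcell import env
def world(p):
    v,u=np.mgrid[0:384,0:512]; z=p["range_z"]
    P=np.stack([(u-p["cx"])/p["fx"]*z,-(v-p["cy"])/p["fy"]*z,-z,np.ones_like(z)],-1)
    return (P@np.array(p["extrinsics"]).T)[...,:3]
def save(p,n): cv2.imwrite(f"pics/{n}.png",p["pixels"][...,::-1])
E
python3 - <<'E'
from h import *
print(env.get_state())
ps={}
for n in("top","scene"):
    p=env.capture(n); ps[n]=p; save(p,n+"0"); np.save(n+"0.npy",world(p))
    E=np.array(p["extrinsics"]); print(n,p["fx"],E.round(3).tolist(),[k for k in p])
    for t in("clamp","bracket","block3","jar","screwdriver","tape","meter"):
        for r in env.search_frame(p,t)[:2]: print(t,r["confidence"],(E@np.r_[r["position"],1])[:3].round(4))
a=cv2.imread("pics/top0.png");b=cv2.imread("pics/scene0.png")
cv2.imwrite("pics/both0.png",cv2.resize(np.vstack([a,b]),None,fx=.78,fy=.78))
E
```

```text
{'clock': 0.0, 'qpos': array([ 1.24403158,  0.39924868,  0.04501268,  1.53785762, -0.01868642,
        1.2068682 , -0.05072375]), 'qvel': array([-0.00069582, -0.0013357 ,  0.0021186 , -0.00105025,  0.00092293,
       -0.00307615,  0.00025488]), 'effort': array([-4.36579203e-04, -4.75129151e+01,  1.36455394e+00, -2.54218394e+01,
        1.15863266e-02,  9.55608732e-03,  9.51501448e-06]), 'tool_pos': array([ 0.14665471, -0.63258326,  0.21753637]), 'tool_rot': array([-3.11930816e+00, -3.56956638e-01,  5.71403468e-04]), 'force': array([ 0.33141084, -0.65340663, -0.33187197]), 'wrist_torque': array([-0.0295498 ,  0.01641441,  0.04709741]), 'opening': 1.0003154464818091}
top 416.3569554920808 [[0.009, 0.98, -0.201, 0.375], [-1.0, 0.01, 0.002, 0.027], [0.004, 0.201, 0.98, 1.1], [0.0, 0.0, 0.0, 1.0]] ['pixels', 'range_z', 'fx', 'fy', 'cx', 'cy', 'extrinsics', 'shot']
clamp 0.46 [ 0.5742 -0.117   0.0447]
bracket 0.56 [0.602  0.2869 0.0354]
bracket 0.55 [ 0.5759 -0.3253  0.0193]
block3 0.74 [0.6045 0.0469 0.0736]
block3 0.73 [0.5852 0.0033 0.077 ]
jar 0.58 [ 0.4707 -0.2516  0.0773]
screwdriver 0.94 [0.7514 0.2468 0.0222]
screwdriver 0.48 [ 0.5833 -0.0201  0.0082]
tape 0.71 [ 0.5772 -0.3242  0.0189]
meter 0.35 [0.5974 0.0278 0.0742]
scene 408.8664228652638 [[0.854, -0.348, 0.387, 0.946], [0.52, 0.59, -0.617, -0.519], [-0.014, 0.729, 0.685, 0.697], [0.0, 0.0, 0.0, 1.0]] ['pixels', 'range_z', 'fx', 'fy', 'cx', 'cy', 'extrinsics', 'shot']
clamp 0.87 [ 0.5783 -0.1203  0.0459]
bracket 0.57 [0.6263 0.0951 0.0471]
block3 0.67 [0.6265 0.0391 0.0581]
block3 0.64 [0.6217 0.0247 0.0603]
jar 0.91 [ 0.4982 -0.2688  0.0551]
screwdriver 0.59 [0.7556 0.2332 0.0218]
tape 0.84 [ 0.5843 -0.3315  0.0226]
tape 0.5 [ 0.6013 -0.025   0.0505]
meter 0.67 [0.6192 0.2735 0.036 ]
```

View pics/both0.png

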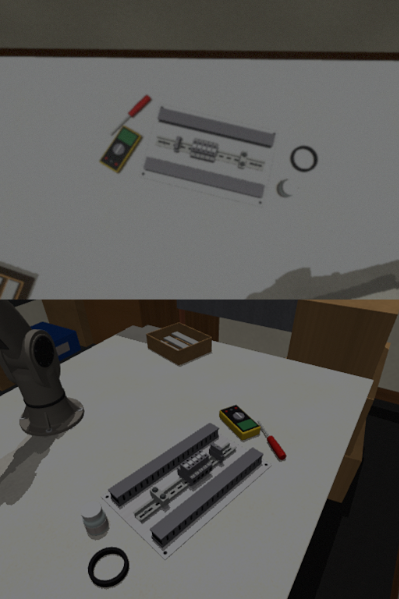

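The top view shows the clamp at the right (-y), about pixel (243,158). The bracket is at the left (+y), about (178,143), and the block row is around (205,150). The meter lies past the +y end. Next I'll measure from depth.

Run:
```python
from h import *
W=np.load("top0.npy")
m=(abs(W[...,0]-.6)<.18)&(abs(W[...,1])<.3)
d=m&(W[...,2]>.036)&(W[...,2]<.048)
n,l,s,c=cv2.connectedComponentsWithStats(d.astype(np.uint8))
for i in range(1,n):
    if s[i,4]>400:
        q=W[l==i]; r=cv2.minAreaRect((q[:,:2]*1000).astype(np.float32)); vx=cv2.fitLine(q[:,:2].astype(np.float32),cv2.DIST_HUBER,0,.01,.01).ravel()
        print("duct?",s[i],r,vx,np.median(q[:,2]))
for nm in("top0","scene0"):
    W=np.load(nm+".npy")
    t=(W[...,2]>.052)&(abs(W[...,0]-.6)<.09)&(abs(W[...,1])<.2)
    n,l,s,c=cv2.connectedComponentsWithStats(t.astype(np.uint8))
    for i in range(1,n):
        if s[i,4]>5: q=W[l==i]; print(nm,"tall",s[i],q.mean(0).round(4),q.min(0).round(4),q.max(0).round(4))
a=cv2.imread("pics/top0.png")[110:270,120:430]; b=cv2.imread("pics/scene0.png")[110:330,120:370]
cv2.imwrite("pics/c1.png",np.vstack([cv2.resize(a,(560,289),interpolation=2),cv2.resize(b,(350,308),interpolation=2) if 0 else cv2.copyMakeBorder(cv2.resize(b,(350,308),interpolation=2),0,0,0,210,0)]))
```

```text
duct? [ 202  138  151   50 2310] ((683.068359375, -28.1822509765625), (400.18048095703125, 43.268531799316406), 76.79400634765625) [ 0.22837654  0.9735729   0.6818005  -0.03028404] 0.04415580607615588
duct? [149 162  30  55 571] ((609.2530517578125, 288.8306884765625), (69.10884094238281, 136.44093322753906), 59.51116943359375) [ 0.96170044 -0.27410266  0.62105536  0.2756129 ] 0.038097539284306814
duct? [ 184  201  156   53 2511] ((511.67620849609375, 11.535552978515625), (399.92578125, 42.25343322753906), 76.75499725341797) [0.22866516 0.97350514 0.511152   0.0102165 ] 0.044029894794875846
top0 tall [223 175   9  16  82] [0.6219 0.1002 0.0628] [0.6022 0.0903 0.0527] [0.642  0.1098 0.0677]
top0 tall [245 179  34  23 480] [0.6007 0.0118 0.0717] [ 0.5764 -0.0302  0.052 ] [0.6338 0.0534 0.0788]
scene0 tall [270 183  16  14 117] [0.6256 0.0987 0.0614] [0.6044 0.0914 0.052 ] [0.6437 0.1101 0.07  ]
scene0 tall [231 192  37  34 657] [0.6059 0.0061 0.0695] [ 0.5773 -0.0313  0.052 ] [0.629  0.0552 0.077 ]
```

View pics/c1.png

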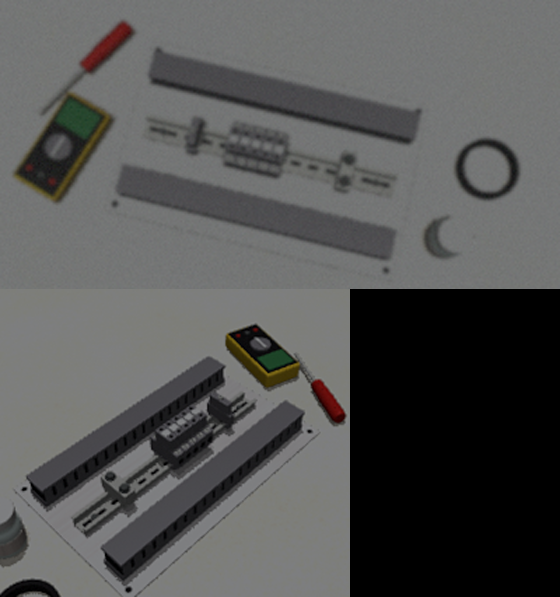

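The plate's y axis is about (0.2285, 0.9735) and its centre is about (0.597, -0.008). Along the rail the bracket is at s≈+0.111 and the clamp at about -0.112, so the push is about 127 mm. I'll move above the spot behind the bracket with the jaws nearly shut.

```bash
python3 -m inch '[[[0.027,-0.0267,0,0,0,0,0.01],[0.027,-0.0267,0,0,0,0,0.01],[0.027,-0.0267,0,0,0,0,0.01],[0.027,-0.0267,0,0,0,0,0.01],[0.027,-0.0267,0,0,0,0,0.01],[0.027,-0.0267,0,0,0,0,0.01],[0.027,-0.0267,0,0,0,0,0.01],[0.027,-0.0267,0,0,0,0,0.01],[0.027,-0.0267,0,0,0,0,0.01],[0.027,-0.0267,0,0,0,0,0.01]]]'
```

```text
clock: 1.63
tool_pos: [0.3502, -0.3106, 0.219]
tool_rot: [3.12, 0.357, 0.001]
force: [0.4, 0.1, -0.3]
opening: 0.117
```

```bash
python3 -m inch '[[[0.027,-0.0267,0,0,0,0,0.01],[0.027,-0.0267,0,0,0,0,0.01],[0.027,-0.0267,0,0,0,0,0.01],[0.027,-0.0267,0,0,0,0,0.01],[0.027,-0.0267,0,0,0,0,0.01],[0.027,-0.0267,0,0,0,0,0.01],[0.027,-0.0267,0,0,0,0,0.01],[0.027,-0.0267,0,0,0,0,0.01],[0.027,-0.0267,0,0,0,0,0.01],[0.027,-0.0267,0,0,0,0,0.01]]]'
```

```text
clock: 2.47
tool_pos: [0.5531, 0.0104, 0.2189]
tool_rot: [3.121, 0.357, 0.001]
force: [0.4, -0.3, -0.5]
opening: 0.12
```

```bash
cat >> h.py <<'E'
from scipy.spatial.transform import Rotation as R
C=np.array([.5974,-.0083]);U=np.array([.2285,.9735]);N=np.array([.9735,-.2285])
def where(s,lat,z,tilt):
    "tool-frame shift and (after it) turn to TCP s,lat,z; tool x=U tilted so the tip leads towards -U"
    st=env.get_state(); r=R.from_rotvec(st["tool_rot"])
    p=np.r_[C+U*s+N*lat,z]; t=np.radians(tilt)
    zt=np.r_[-U*np.sin(t),-np.cos(t)]; xt=np.r_[U*np.cos(t),-np.sin(t)]; g=R.from_matrix(np.c_[xt,np.cross(zt,xt),zt])
    d=st["tool_pos"][:2]-C
    print("s,lat,z",(d@U).round(4),(d@N).round(4),st["tool_pos"][2].round(4),"t",st["clock"],"F along -U,N,z",(-st["force"][:2]@U).round(2),(st["force"][:2]@N).round(2),st["force"][2].round(2))
    print("shift now-frame",r.inv().apply(p-st["tool_pos"]).round(4),"shift goal-frame",g.inv().apply(p-st["tool_pos"]).round(4),"turn",np.degrees((r.inv()*g).as_rotvec()).round(2))
E
python3 -c "
from h import *
where(.150,0,.15,0);print(env.get_state()['qpos'])"
```

```text
s,lat,z 0.0081 -0.0474 0.2189 t 2.4667 F along -U,N,z 0.17 0.49 -0.53
shift now-frame [ 0.1053 -0.1063  0.0689] shift goal-frame [0.1419 0.0474 0.0689] turn [ 5.000e-02 -1.000e-02 -6.375e+01]
[ 0.32106815  0.25271124 -0.49737451  1.75967837  0.13099926  1.1612583
 -1.55846963]
```

```bash
python3 -m inch '[[[0.026,-0.0266,0,0,0,0,0.01],[0.026,-0.0266,0,0,0,0,0.01],[0.026,-0.0266,0,0,0,0,0.01],[0.026,-0.0266,0,0,0,0,0.01],[0,0,0,0,0,-7,0.01],[0,0,0,0,0,-7,0.01],[0,0,0,0,0,-7,0.01],[0,0,0,0,0,-7,0.01],[0,0,0,0,0,-7,0.01],[0,0,0,0,0,-7,0.01]]]' && python3 -m inch '[[[0,0,0.011,0,0,-7,0.01],[0,0,0.02,0,0,-7,0.01],[0,0,0.02,0,0,-7,0.01],[0,0,0.02,0,0,-0.7,0.01],[0,0,0,0,0,0,0.01],[0,0,0,0,0,0,0.01]]]'
python3 - <<'E'
from h import *
where(.150,0,.039,10);print(env.get_state()['qpos'])
where(.150,0,.039,-10)
p=env.capture("scene");q=env.capture("top")
a=cv2.resize(q["pixels"][110:270,170:370],(500,400),interpolation=2)
cv2.imwrite("pics/c2.png",a[...,::-1])
b=cv2.resize(p["pixels"][90:330,180:380],(400,480),interpolation=2)
cv2.imwrite("pics/c3.png",b[...,::-1])
E
```

```text
clock: 3.3
tool_pos: [0.6296, 0.136, 0.2186]
tool_rot: [2.781, 1.46, -0.0]
force: [0.0, -0.2, -0.1]
opening: 0.115
clock: 3.8
tool_pos: [0.6289, 0.1355, 0.1467]
tool_rot: [-2.463, -1.949, 0.003]
force: [0.8, 0.2, 0.3]
opening: 0.12
s,lat,z 0.1472 -0.0022 0.1467 t 3.8 F along -U,N,z -0.36 0.74 0.32
shift now-frame [0.0029 0.0024 0.1077] shift goal-frame [0.0214 0.0022 0.1056] turn [-0.13 -9.94 -0.08]
[ 0.23839832  0.53237694 -0.72392437  1.61520075  0.37828688  1.14156937
 -0.80946354]
s,lat,z 0.1472 -0.0022 0.1467 t 3.8 F along -U,N,z -0.36 0.74 0.32
shift now-frame [0.0029 0.0024 0.1077] shift goal-frame [-0.016   0.0022  0.1066] turn [-0.11 10.06 -0.1 ]
```

View pics/c3.png

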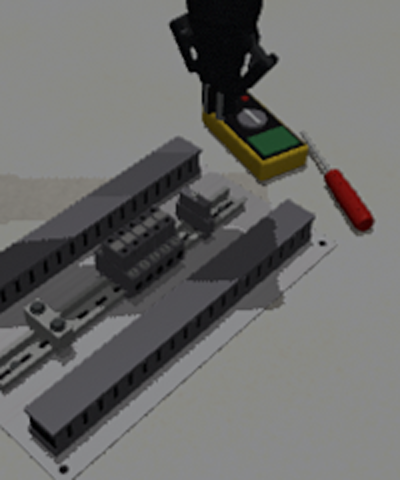

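The bracket, at about (195,215), has free rail behind it and the gripper is above that spot. Tilt so the tips lead, then descend.

```bash
python3 -m inch '[[[0,0,0,0,-5,0,0.01],[0,0,0,0,-5,0,0.01],[0.005,0.0005,0.026,0,0,0,0.01],[0.005,0.0005,0.026,0,0,0,0.01],[0.005,0.0006,0.022,0,0,0,0.01],[0.004,0.0006,0.015,0,0,0,0.01],[0.0014,0,0.008,0,0,0,0.01],[0.001,0,0.008,0,0,0,0.01],[0,0,0,0,0,0,0.01],[0,0,0,0,0,0,0.01]]]'
python3 - <<'E'
from h import *
where(.150,0,.039,10)
where(.0,0,.039,10)
p=env.capture("scene");q=env.capture("top")
a=cv2.resize(q["pixels"][130:250,190:350],(533,400),interpolation=2)
b=cv2.resize(p["pixels"][130:330,180:380],(400,400),interpolation=2)
cv2.imwrite("pics/c4.png",cv2.resize(np.hstack([a,b])[...,::-1],(799,343)))
E
```

```text
clock: 4.73
tool_pos: [0.6329, 0.1384, 0.0413]
tool_rot: [2.373, 1.878, -0.206]
force: [0.6, 0.2, 0.5]
opening: 0.115
s,lat,z 0.1509 0.0011 0.0413 t 4.7333 F along -U,N,z -0.28 0.51 0.52
shift now-frame [-0.0005 -0.0011  0.0025] shift goal-frame [-0.0005 -0.0011  0.0025] turn [ 0.06 -0.03 -0.07]
s,lat,z 0.1509 0.0011 0.0413 t 4.7333 F along -U,N,z -0.28 0.51 0.52
shift now-frame [-0.1482 -0.0009  0.0284] shift goal-frame [-0.1482 -0.0011  0.0285] turn [ 0.06 -0.03 -0.07]
```

View pics/c4.png

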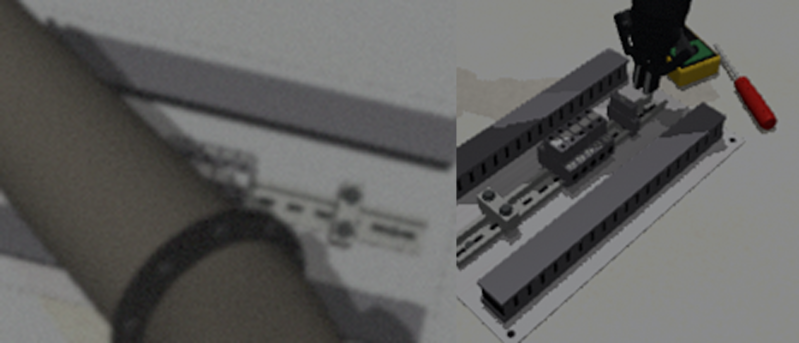

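The fingertips are down just behind the bracket and clear of everything else. I'll push slowly along -rail, starting with the contact.

```bash
python3 -m inch '[[[-0.004,-0.0003,0.0012,0,0,0,0.01],[-0.004,-0.0003,0.0012,0,0,0,0.01],[-0.004,-0.0003,0.0012,0,0,0,0.01],[-0.002,0,0.00035,0,0,0,0.01],[-0.002,0,0.00035,0,0,0,0.01],[-0.002,0,0.00035,0,0,0,0.01],[-0.002,0,0.00035,0,0,0,0.01],[-0.002,0,0.00035,0,0,0,0.01],[-0.002,0,0.00035,0,0,0,0.01],[-0.002,0,0.00035,0,0,0,0.01]]]'; python3 -c "
from h import *
where(.0,0,.040,10)"
```

```text
clock: 5.67
tool_pos: [0.6253, 0.1125, 0.039]
tool_rot: [2.372, 1.879, -0.208]
force: [-0.6, 0.1, 0.5]
opening: 0.119
s,lat,z 0.124 -0.0005 0.039 t 5.6667 F along -U,N,z 0.05 -0.61 0.5
shift now-frame [-0.1223  0.0005  0.0205] shift goal-frame [-0.1223  0.0005  0.0205] turn [-0.   -0.   -0.02]
```

```bash
python3 -m inch '[[[-0.003,0,0.00053,0,0,0,0.01],[-0.003,0,0.00053,0,0,0,0.01],[-0.003,0,0.00053,0,0,0,0.01],[-0.003,0,0.00053,0,0,0,0.01],[-0.003,0,0.00053,0,0,0,0.01],[-0.003,0,0.00053,0,0,0,0.01],[-0.003,0,0.00053,0,0,0,0.01],[-0.003,0,0.00053,0,0,0,0.01],[-0.003,0,0.00053,0,0,0,0.01],[-0.003,0,0.00053,0,0,0,0.01]]]'; python3 -c "
from h import *
where(.0,0,.040,10)
p=env.capture('scene')
b=cv2.resize(p['pixels'][150:310,180:380],(600,480),interpolation=2)
cv2.imwrite('pics/c5.png',b[...,::-1])"
```

```text
clock: 6.5
tool_pos: [0.6218, 0.098, 0.0408]
tool_rot: [2.375, 1.896, -0.173]
force: [5.5, 20.7, 0.4]
opening: 0.118
s,lat,z 0.1091 -0.0005 0.0408 t 6.5 F along -U,N,z -21.44 0.65 0.43
shift now-frame [-0.1077 -0.0003  0.0171] shift goal-frame [-0.1073  0.0005  0.0198] turn [ 0.39 -1.43  0.35]
```

View pics/c5.png

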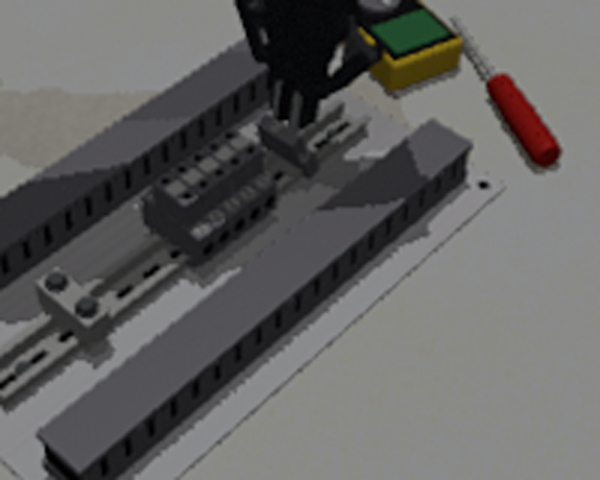

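Force has risen to 21 N and the tool is lagging, so the bracket seems jammed. I'll stop and find out where the contact is from the torque and the depth profile.

Run:
```python
from h import *
st=env.get_state(); f=st["force"];m=st["wrist_torque"]
U3=np.r_[U,0];N3=np.r_[N,0]
print("F U",f@U3,"z",f[2],"M about N",m@N3,"U",m@U3,"z",m[2],"lever",(m@N3)/(f@U3))
p=env.capture("scene");W=world(p)
s=(W[...,:2]-C)@U;l=(W[...,:2]-C)@N
k=(abs(l)<.03)&(s>-.15)&(s<.16)&(W[...,2]>.03)&(W[...,2]<.1)
# profile on bins of s
for a in np.arange(.05,.16,.004):
    q=k&(s>=a)&(s<a+.004)
    if q.sum(): print(round(a,3),q.sum(),"z max",W[...,2][q].max().round(3),"l",l[q].min().round(3),l[q].max().round(3))
```

```text
F U 20.065414303894727 z 0.04687887405715219 M about N 4.556388521724409 U -0.018267857282070272 z -0.03244074359736981 lever 0.22707672279859215
0.05 34 z max 0.076 l -0.016 0.03
0.054 33 z max 0.075 l -0.016 0.028
0.058 33 z max 0.075 l -0.016 0.03
0.062 5 z max 0.073 l -0.016 0.03
0.086 11 z max 0.06 l -0.017 0.02
0.09 48 z max 0.064 l -0.019 0.021
0.094 51 z max 0.065 l -0.019 0.023
0.098 50 z max 0.075 l -0.024 0.027
0.102 67 z max 0.098 l -0.016 0.025
0.106 88 z max 0.099 l -0.02 0.028
0.11 41 z max 0.099 l -0.03 0.026
0.114 21 z max 0.097 l -0.009 0.018
0.118 18 z max 0.099 l -0.009 0.019
0.122 4 z max 0.095 l -0.009 0.017
```

The bracket moved about 18 mm, then cocked. I'll back off to release it, then push lower with more tilt so that only the tips can touch.

```bash
python3 -m inch '[[[0.005,0,-0.0009,0,0,0,0.01],[0.005,0,-0.0009,0,0,0,0.01],[0.005,0,-0.0009,0,0,0,0.01],[0.005,0,-0.0009,0,0,0,0.01],[0.005,0,-0.0009,0,0,0,0.01],[0.005,0,-0.0009,0,0,0,0.01],[0,0,0,0,-5,0,0.01],[0,0,0,0,-5,0,0.01],[0,0,0,0,0,0,0.01],[0,0,0,0,0,0,0.01]]]';  python3 - <<'E'
from h import *
where(.120,0,.0365,20)
p=env.capture("scene");W=world(p)
s=(W[...,:2]-C)@U;l=(W[...,:2]-C)@N
k=(abs(l)<.025)&(W[...,2]>.03)&(W[...,2]<.1)
for a in np.arange(.054,.16,.004):
    q=k&(s>=a)&(s<a+.004)
    if q.sum(): print(round(a,3),q.sum(),"z",W[...,2][q].min().round(3),W[...,2][q].max().round(3))
cv2.imwrite('pics/c6.png',cv2.resize(p['pixels'][150:250,240:340],(600,600),interpolation=2)[...,::-1])
E
```

```text
clock: 7.43
tool_pos: [0.6244, 0.1131, 0.038]
tool_rot: [2.27, 1.802, -0.403]
force: [0.4, -0.1, 0.4]
opening: 0.116
s,lat,z 0.1244 -0.0014 0.038 t 7.4333 F along -U,N,z -0.01 0.37 0.38
shift now-frame [-0.0036  0.0014  0.0029] shift goal-frame [-0.0036  0.0014  0.0029] turn [-0.08  0.04  0.12]
0.054 31 z 0.049 0.077
0.058 24 z 0.049 0.075
0.062 6 z 0.05 0.073
0.102 13 z 0.036 0.065
0.106 158 z 0.03 0.068
0.11 30 z 0.04 0.069
0.114 29 z 0.04 0.068
0.118 15 z 0.04 0.067
0.122 23 z 0.057 0.076
0.126 54 z 0.054 0.088
0.13 78 z 0.052 0.099
0.134 59 z 0.049 0.1
0.138 29 z 0.058 0.099
0.142 20 z 0.068 0.099
0.146 10 z 0.075 0.099
0.15 10 z 0.083 0.1
0.154 13 z 0.091 0.1
0.158 2 z 0.097 0.1
```

View pics/c6.png

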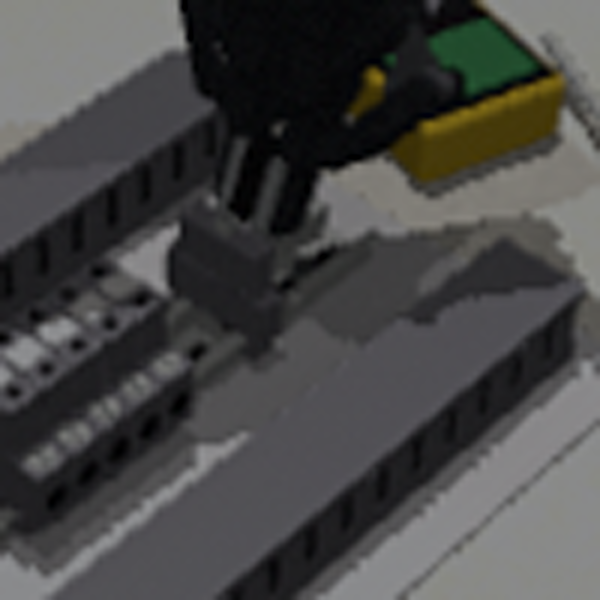

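The bracket looks upright again near its starting place, so it seems to have leaned rather than slid. I'll compare its front-face profile with the start picture.

```bash
cat >> h.py <<'E'
def prof(W,lo=.07,hi=.16,lim=.018,step=.006):
    s=(W[...,:2]-C)@U;l=(W[...,:2]-C)@N;o=[]
    for z in np.arange(.022,.07,step):
        q=(abs(l)<lim)&(s>lo)&(s<hi)&(abs(W[...,2]-z)<step/2)
        v=np.sort(s[q]); o.append((round(z,3),len(v),*(np.percentile(v,[3,50,97]).round(4) if len(v)>3 else [])))
    print(*o,sep="\n")
E
python3 - <<'E'
from h import *
print("start");prof(np.load("scene0.npy"))
p=env.capture("scene");print("now");prof(world(p))
a=cv2.resize(cv2.imread("pics/scene0.png")[150:250,240:340],(400,400),interpolation=2)
b=cv2.resize(p['pixels'][150:250,240:340],(400,400),interpolation=2)[...,::-1]
cv2.imwrite("pics/c7.png",np.hstack([a,b]))
E
```

```text
start
(np.float64(0.022), 45, np.float64(0.0846), np.float64(0.1074), np.float64(0.1592))
(np.float64(0.028), 26, np.float64(0.1061), np.float64(0.1071), np.float64(0.1091))
(np.float64(0.034), 24, np.float64(0.1053), np.float64(0.1076), np.float64(0.1086))
(np.float64(0.04), 19, np.float64(0.106), np.float64(0.1072), np.float64(0.1083))
(np.float64(0.046), 24, np.float64(0.1061), np.float64(0.107), np.float64(0.109))
(np.float64(0.052), 27, np.float64(0.1057), np.float64(0.1074), np.float64(0.1094))
(np.float64(0.058), 19, np.float64(0.1062), np.float64(0.1069), np.float64(0.1089))
(np.float64(0.064), 62, np.float64(0.1054), np.float64(0.1107), np.float64(0.1192))
(np.float64(0.07), 7, np.float64(0.1086), np.float64(0.1132), np.float64(0.1164))
now
(np.float64(0.022), 47, np.float64(0.0925), np.float64(0.1071), np.float64(0.1542))
(np.float64(0.028), 18, np.float64(0.1058), np.float64(0.1068), np.float64(0.1084))
(np.float64(0.034), 21, np.float64(0.1054), np.float64(0.1064), np.float64(0.1082))
(np.float64(0.04), 21, np.float64(0.1051), np.float64(0.1068), np.float64(0.1075))
(np.float64(0.046), 24, np.float64(0.1049), np.float64(0.1062), np.float64(0.1072))
(np.float64(0.052), 26, np.float64(0.1052), np.float64(0.1064), np.float64(0.1338))
(np.float64(0.058), 32, np.float64(0.1056), np.float64(0.107), np.float64(0.1366))
(np.float64(0.064), 95, np.float64(0.1049), np.float64(0.1152), np.float64(0.1373))
(np.float64(0.07), 45, np.float64(0.1086), np.float64(0.126), np.float64(0.1378))
```

View pics/c7.png

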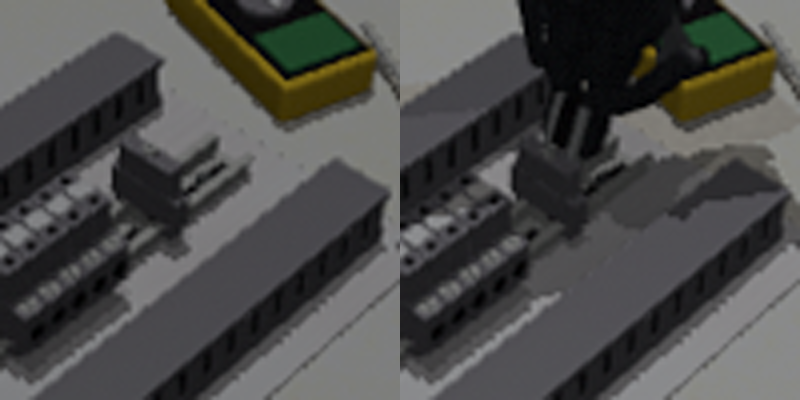

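Run:
```python
from h import *
st=env.get_state();p=env.capture("scene");W=world(p)
T=R.from_rotvec(st["tool_rot"]).inv().apply((W.reshape(-1,3)-st["tool_pos"]))
z=T[:,2]
for a in np.arange(-.07,.02,.006):
    q=(abs(T[:,0])<.05)&(abs(T[:,1])<.06)&(z>=a)&(z<a+.006)&(W.reshape(-1,3)[:,2]>.03)
    t=T[q]
    if len(t): print(round(a,3),len(t),"x hist",np.histogram(t[:,0]*1000,np.arange(-30,31,4))[0],"y",np.percentile(t[:,1],[5,95]).round(3))
print(np.arange(-30,31,4))
```

```text
-0.07 91 x hist [ 0  0  0  3 42 12  8  2  4 17  3  0  0  0  0] y [-0.035  0.037]
-0.064 65 x hist [ 0  0  0  1 31 12  8  6  1  6  0  0  0  0  0] y [-0.031  0.035]
-0.058 37 x hist [ 0  0  0  0 14  5 10  3  4  0  1  0  0  0  0] y [-0.02   0.019]
-0.052 39 x hist [ 0  0  0  0  4 17  6  7  4  1  0  0  0  0  0] y [-0.013  0.019]
-0.046 40 x hist [ 0  0  0  0 10 13  6  4  6  1  0  0  0  0  0] y [-0.016  0.019]
-0.04 42 x hist [ 0  0  0  0  8 14 11  4  5  0  0  0  0  0  0] y [-0.015  0.019]
-0.034 37 x hist [ 0  0  0  0  8 14  6  3  4  2  0  0  0  0  0] y [-0.015  0.019]
-0.028 48 x hist [ 0  0  2  7 11 13  7  2  5  1  0  0  0  0  0] y [-0.016  0.018]
-0.022 74 x hist [ 0 12 26 18  6  2  5  3  2  0  0  0  0  0  0] y [-0.017  0.02 ]
-0.016 33 x hist [ 0  9 16  2  2  1  0  1  1  1  0  0  0  0  0] y [-0.014  0.02 ]
-0.01 33 x hist [ 0  0 21  6  4  1  1  0  0  0  0  0  0  0  0] y [-0.014  0.021]
-0.004 38 x hist [ 0  0  5 21  6  5  1  0  0  0  0  0  0  0  0] y [-0.017  0.026]
0.002 39 x hist [ 0  0  0 18 17  3  1  0  0  0  0  0  0  0  0] y [-0.022  0.026]
0.008 34 x hist [ 0  0  0  0 30  3  1  0  0  0  0  0  0  0  0] y [-0.022  0.026]
[-30 -26 -22 -18 -14 -10  -6  -2   2   6  10  14  18  22  26  30]
```

The geometry doesn't add up: the fingertips would be inside the bracket with no force on them. I'll back off 36 mm and look at the bare fingers and the back of the bracket.

```bash
python3 -m inch '[[[0.0113,0,-0.0041,0,0,0,0.01],[0.0113,0,-0.0041,0,0,0,0.01],[0.0113,0,-0.0041,0,0,0,0.01],[0,0,0,0,0,0,0.01],[0,0,0,0,0,0,0.01]]]'
python3 - <<'E'
from h import *
where(.120,0,.036,20)
st=env.get_state();p=env.capture("scene");W=world(p)
T=R.from_rotvec(st["tool_rot"]).inv().apply((W.reshape(-1,3)-st["tool_pos"]))
z=T[:,2]
for a in np.arange(-.052,.03,.006):
    q=(abs(T[:,0])<.03)&(abs(T[:,1])<.03)&(z>=a)&(z<a+.006)&(W.reshape(-1,3)[:,2]>.022)
    t=T[q]
    if len(t): print(round(a,3),len(t),"x hist",np.histogram(t[:,0]*1000,np.arange(-30,31,4))[0],"y",np.percentile(t[:,1],[5,95]).round(3))
prof(W,lim=.026)
cv2.imwrite('pics/c8.png',cv2.resize(p['pixels'][140:240,240:340],(600,600),interpolation=2)[...,::-1])
E
```

```text
clock: 8.0
tool_pos: [0.6335, 0.1497, 0.0391]
tool_rot: [2.27, 1.802, -0.399]
force: [-0.3, -0.1, -0.3]
opening: 0.114
s,lat,z 0.1621 -0.0009 0.0391 t 8.0 F along -U,N,z 0.14 -0.28 -0.28
shift now-frame [-0.0385  0.0009  0.0173] shift goal-frame [-0.0385  0.0009  0.0173] turn [ 0.02 -0.07  0.09]
-0.052 39 x hist [ 0  0  0  0  6 14 10  3  3  3  0  0  0  0  0] y [-0.016  0.019]
-0.046 44 x hist [ 0  0  0  0  8 12 13  3  4  4  0  0  0  0  0] y [-0.016  0.019]
-0.04 36 x hist [ 0  0  0  0  7 16  6  5  2  0  0  0  0  0  0] y [-0.016  0.019]
-0.034 39 x hist [ 0  0  0  0  7 12 11  4  3  2  0  0  0  0  0] y [-0.016  0.018]
-0.028 37 x hist [ 0  0  0  0  9  8 11  3  4  2  0  0  0  0  0] y [-0.016  0.018]
-0.022 25 x hist [0 0 0 0 5 9 4 2 5 0 0 0 0 0 0] y [-0.009  0.014]
-0.016 6 x hist [0 0 0 0 0 3 0 2 1 0 0 0 0 0 0] y [-0.005  0.011]
0.014 2 x hist [0 0 0 0 0 0 0 0 0 2 0 0 0 0 0] y [-0.014 -0.011]
(np.float64(0.022), 65, np.float64(0.0836), np.float64(0.1068), np.float64(0.1572))
(np.float64(0.028), 30, np.float64(0.1053), np.float64(0.1075), np.float64(0.1162))
(np.float64(0.034), 36, np.float64(0.1055), np.float64(0.1071), np.float64(0.1098))
(np.float64(0.04), 40, np.float64(0.1054), np.float64(0.1074), np.float64(0.1176))
(np.float64(0.046), 29, np.float64(0.105), np.float64(0.1072), np.float64(0.1154))
(np.float64(0.052), 33, np.float64(0.1052), np.float64(0.1069), np.float64(0.1171))
(np.float64(0.058), 33, np.float64(0.105), np.float64(0.1077), np.float64(0.1589))
(np.float64(0.064), 73, np.float64(0.1057), np.float64(0.1106), np.float64(0.1594))
(np.float64(0.07), 6, np.float64(0.1087), np.float64(0.11), np.float64(0.1532))
```

View pics/c8.png

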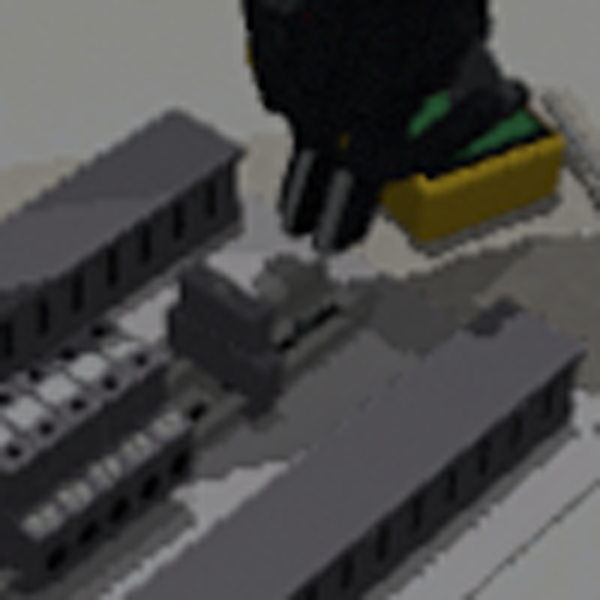

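Run:
```python
from h import *
st=env.get_state();p=env.capture("scene");E=np.linalg.inv(p["extrinsics"]);r=R.from_rotvec(st["tool_rot"]);W=world(p)
for zt in(-.04,-.02,-.01,0,.014):
  for y in(-.012,.012):
    w=st["tool_pos"]+r.apply([-.011,y,zt]); c=E@np.r_[w,1]; u=p["cx"]+p["fx"]*c[0]/-c[2]; v=p["cy"]-p["fy"]*c[1]/-c[2]
    print(zt,y,w.round(3),"px",u.round(1),v.round(1),"c8",((u-240)*6).round(),((v-140)*6).round(),"depth exp",-c[2].round(3),"seen",p["range_z"][int(round(v)),int(round(u))].round(3),W[int(round(v)),int(round(u))].round(3))
```

```text
-0.04 -0.012 [0.623 0.154 0.08 ] px 288.1 169.0 c8 289.0 174.0 depth exp 0.963 seen 0.966 [0.621 0.157 0.078]
-0.04 0.012 [0.646 0.149 0.08 ] px 296.0 173.6 c8 336.0 202.0 depth exp 0.951 seen 0.954 [0.645 0.151 0.077]
-0.02 -0.012 [0.621 0.148 0.062] px 285.9 176.5 c8 275.0 219.0 depth exp 0.973 seen 1.06 [0.592 0.209 0.005]
-0.02 0.012 [0.644 0.142 0.062] px 293.6 181.1 c8 322.0 246.0 depth exp 0.96 seen 0.961 [0.645 0.143 0.061]
-0.01 -0.012 [0.62  0.144 0.052] px 284.8 180.1 c8 269.0 241.0 depth exp 0.977 seen 1.049 [0.597 0.193 0.005]
-0.01 0.012 [0.644 0.139 0.052] px 292.5 184.8 c8 315.0 269.0 depth exp 0.965 seen 1.014 [0.627 0.172 0.019]
0 -0.012 [0.619 0.141 0.043] px 283.7 183.8 c8 262.0 263.0 depth exp 0.982 seen 1.038 [0.602 0.179 0.005]
0 0.012 [0.643 0.136 0.043] px 291.3 188.4 c8 308.0 290.0 depth exp 0.97 seen 1.017 [0.627 0.168 0.011]
0.014 -0.012 [0.618 0.136 0.03 ] px 282.2 188.8 c8 253.0 293.0 depth exp 0.989 seen 0.937 [0.635 0.102 0.064]
0.014 0.012 [0.642 0.131 0.03 ] px 289.7 193.5 c8 298.0 321.0 depth exp 0.976 seen 1.007 [0.632 0.153 0.009]
```

The camera sees straight past where the fingertips should be. The real tips end about 17 mm behind the TCP, not 14 mm ahead of it, so I was pushing at the bracket's top edge. I'll lower by about 27 mm behind the bracket.

```bash
python3 -m inch '[[[-0.0006,0,0.008,0,0,0,0.01],[-0.0006,0,0.008,0,0,0,0.01],[-0.0005,0,0.007,0,0,0,0.01],[-0.0005,0,0.006,0,0,0,0.01],[0,0,0,0,0,0,0.01],[0,0,0,0,0,0,0.01]]]'
python3 - <<'E'
from h import *
where(.0,0,.012,20)
st=env.get_state();p=env.capture("scene");W=world(p);Wf=W.reshape(-1,3)
T=R.from_rotvec(st["tool_rot"]).inv().apply(Wf-st["tool_pos"])
q=(T[:,0]<.02)&(T[:,0]>-.016)&(abs(T[:,1])<.025)&(T[:,2]>-.06)&(Wf[:,2]>.021)&(((Wf[:,:2]-C)@U)>.125)
print("lowest tool pts tz",np.percentile(T[q][:,2],[50,95,99]),"world z",np.percentile(Wf[q][:,2],[1,5]))
cv2.imwrite('pics/c9.png',cv2.resize(p['pixels'][140:240,240:340],(600,600),interpolation=2)[...,::-1])
E
```

```text
clock: 8.6
tool_pos: [0.6305, 0.1353, 0.0119]
tool_rot: [2.272, 1.799, -0.403]
force: [-0.8, 0.1, 0.2]
opening: 0.118
s,lat,z 0.1474 -0.0006 0.0119 t 8.6 F along -U,N,z 0.03 -0.79 0.18
shift now-frame [-0.1385  0.0008  0.0504] shift goal-frame [-0.1385  0.0006  0.0503] turn [-0.07  0.05 -0.05]
lowest tool pts tz [-0.03963529 -0.01930803 -0.01536279] world z [0.02449693 0.03122194]
```

View pics/c9.png

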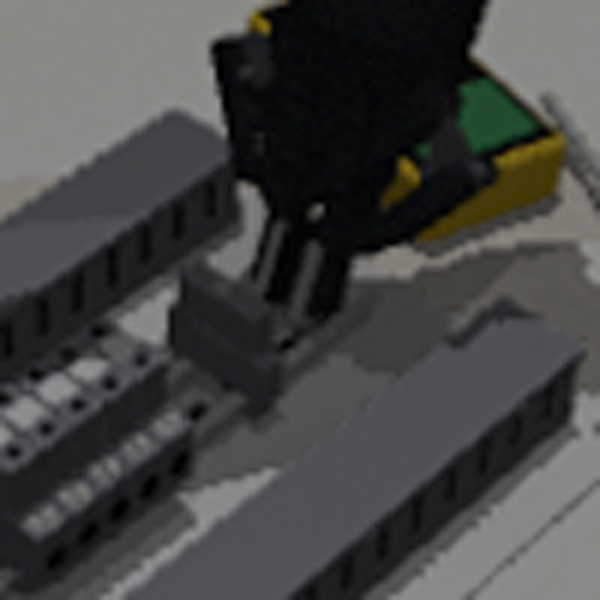

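The tips, at about (325,315), are now low behind the bracket, just above the rail and clear of it. Push again.

```bash
python3 -m inch '[[[-0.0028,0,0.00102,0,0,0,0.01],[-0.0028,0,0.00102,0,0,0,0.01],[-0.0028,0,0.00102,0,0,0,0.01],[-0.0028,0,0.00102,0,0,0,0.01],[-0.0028,0,0.00102,0,0,0,0.01],[-0.0028,0,0.00102,0,0,0,0.01],[-0.0028,0,0.00102,0,0,0,0.01],[-0.0028,0,0.00102,0,0,0,0.01],[-0.0028,0,0.00102,0,0,0,0.01],[-0.0028,0,0.00102,0,0,0,0.01]]]'; python3 -m inch '[[[-0.0028,0,0.00102,0,0,0,0.01],[-0.0028,0,0.00102,0,0,0,0.01],[-0.0028,0,0.00102,0,0,0,0.01]]]'; python3 -c "
from h import *
where(.0,0,.012,20);prof(world(env.capture('scene')))"
```

```text
clock: 9.48
tool_pos: [0.6239, 0.1068, 0.0126]
tool_rot: [2.272, 1.799, -0.401]
force: [1.1, 0.5, 0.1]
opening: 0.116
clock: 9.73
tool_pos: [0.6219, 0.0981, 0.0125]
tool_rot: [2.272, 1.799, -0.401]
force: [0.1, 0.6, 0.4]
opening: 0.12
s,lat,z 0.1091 -0.0005 0.0125 t 9.7333 F along -U,N,z -0.6 -0.01 0.42
shift now-frame [-0.1024  0.0005  0.0378] shift goal-frame [-0.1024  0.0005  0.0378] turn [-0.01  0.01 -0.03]
(np.float64(0.022), 38, np.float64(0.0841), np.float64(0.1079), np.float64(0.1533))
(np.float64(0.028), 21, np.float64(0.092), np.float64(0.0929), np.float64(0.095))
(np.float64(0.034), 26, np.float64(0.0915), np.float64(0.094), np.float64(0.1246))
(np.float64(0.04), 32, np.float64(0.0923), np.float64(0.0943), np.float64(0.127))
(np.float64(0.046), 35, np.float64(0.0923), np.float64(0.0941), np.float64(0.1247))
(np.float64(0.052), 46, np.float64(0.0921), np.float64(0.1143), np.float64(0.1309))
(np.float64(0.058), 57, np.float64(0.0926), np.float64(0.1145), np.float64(0.1315))
(np.float64(0.064), 99, np.float64(0.0926), np.float64(0.102), np.float64(0.1339))
(np.float64(0.07), 33, np.float64(0.0985), np.float64(0.1241), np.float64(0.1419))
```

Now the bracket slides upright at about 0.6 N. Continue.

```bash
python3 -m inch '[[[-0.0028,0,0.00103,0,0,0,0.01],[-0.0028,0,0.00103,0,0,0,0.01],[-0.0028,0,0.00103,0,0,0,0.01],[-0.0028,0,0.00103,0,0,0,0.01],[-0.0028,0,0.00103,0,0,0,0.01],[-0.0028,0,0.00103,0,0,0,0.01],[-0.0028,0,0.00103,0,0,0,0.01],[-0.0028,0,0.00103,0,0,0,0.01],[-0.0028,0,0.00103,0,0,0,0.01],[-0.0028,0,0.00103,0,0,0,0.01]]]'; python3 -m inch '[[[-0.0028,0,0.00103,0,0,0,0.01],[-0.0028,0,0.00103,0,0,0,0.01],[-0.0028,0,0.00103,0,0,0,0.01],[-0.0028,0,0.00103,0,0,0,0.01],[-0.0028,0,0.00103,0,0,0,0.01],[-0.0028,0,0.00103,0,0,0,0.01]]]'; python3 -c "
from h import *
where(.0,0,.012,20);prof(world(env.capture('scene')),.04,.11)"
```

```text
clock: 10.62
tool_pos: [0.6151, 0.069, 0.0125]
tool_rot: [2.272, 1.799, -0.401]
force: [0.1, 0.8, 0.5]
opening: 0.115
clock: 11.12
tool_pos: [0.611, 0.0517, 0.0124]
tool_rot: [2.272, 1.799, -0.4]
force: [0.2, 1.2, 0.6]
opening: 0.115
s,lat,z 0.0615 -0.0004 0.0124 t 11.1167 F along -U,N,z -1.22 -0.06 0.63
shift now-frame [-0.0577  0.0005  0.0214] shift goal-frame [-0.0577  0.0004  0.0214] turn [-0.   -0.   -0.03]
(np.float64(0.022), 20, np.float64(0.073), np.float64(0.0936), np.float64(0.1095))
(np.float64(0.028), 1)
(np.float64(0.034), 5, np.float64(0.0667), np.float64(0.0731), np.float64(0.076))
(np.float64(0.04), 8, np.float64(0.0638), np.float64(0.0726), np.float64(0.0795))
(np.float64(0.046), 18, np.float64(0.0422), np.float64(0.0706), np.float64(0.081))
(np.float64(0.052), 36, np.float64(0.0417), np.float64(0.0704), np.float64(0.0825))
(np.float64(0.058), 41, np.float64(0.0449), np.float64(0.0706), np.float64(0.0845))
(np.float64(0.064), 68, np.float64(0.0448), np.float64(0.0688), np.float64(0.0898))
(np.float64(0.07), 51, np.float64(0.0405), np.float64(0.0715), np.float64(0.0931))
```

```bash
python3 -m inch '[[[-0.0028,0,0.00103,0,0,0,0.01],[-0.0028,0,0.00103,0,0,0,0.01],[-0.0028,0,0.00103,0,0,0,0.01],[-0.0028,0,0.00103,0,0,0,0.01],[-0.0028,0,0.00103,0,0,0,0.01],[-0.0028,0,0.00103,0,0,0,0.01],[-0.0028,0,0.00103,0,0,0,0.01],[-0.0028,0,0.00103,0,0,0,0.01],[-0.0028,0,0.00103,0,0,0,0.01],[-0.0028,0,0.00103,0,0,0,0.01]]]'; python3 -m inch '[[[-0.0028,0,0.00103,0,0,0,0.01],[-0.0028,0,0.00103,0,0,0,0.01],[-0.0028,0,0.00103,0,0,0,0.01],[-0.0028,0,0.00103,0,0,0,0.01],[-0.0028,0,0.00103,0,0,0,0.01],[-0.0028,0,0.00103,0,0,0,0.01],[-0.0028,0,0.00103,0,0,0,0.01]]]'
python3 - <<'E'
from h import *
where(-.0055,0,.012,20)
p=env.capture("scene");W=world(p);s=(W[...,:2]-C)@U;l=(W[...,:2]-C)@N
for a in np.arange(-.13,-.02,.004):
    q=(abs(l)<.016)&(s>=a)&(s<a+.004)&(W[...,2]>.026)
    if q.sum(): print(round(a,3),q.sum(),W[...,2][q].max().round(3),end=' | ')
cv2.imwrite('pics/c10.png',cv2.resize(p['pixels'][170:290,200:340],(700,600),interpolation=2)[...,::-1])
E
```

```text
clock: 12.0
tool_pos: [0.6042, 0.0225, 0.0123]
tool_rot: [2.272, 1.799, -0.401]
force: [1.2, 0.7, -0.1]
opening: 0.118
clock: 12.58
tool_pos: [0.5993, 0.0022, 0.0122]
tool_rot: [2.272, 1.799, -0.401]
force: [0.5, 1.8, 0.4]
opening: 0.119
s,lat,z 0.0107 -0.0005 0.0122 t 12.5833 F along -U,N,z -1.87 0.12 0.37
shift now-frame [-0.0151  0.0005  0.0058] shift goal-frame [-0.0151  0.0005  0.0058] turn [-0.01  0.01 -0.03]
-0.126 19 0.044 | -0.122 50 0.045 | -0.118 28 0.051 | -0.114 27 0.051 | -0.11 19 0.05 | -0.106 16 0.046 | -0.102 1 0.041 | -0.09 7 0.075 | -0.086 146 0.075 | -0.082 22 0.076 | -0.078 23 0.076 | -0.074 24 0.075 | -0.07 19 0.075 | -0.066 24 0.076 | -0.062 23 0.076 | -0.058 23 0.077 | -0.054 22 0.075 | -0.05 27 0.076 | -0.046 22 0.075 | -0.042 20 0.075 | -0.038 26 0.075 | -0.034 22 0.076 | -0.03 21 0.075 | -0.026 27 0.076 | -0.022 20 0.076 |
```

View pics/c10.png

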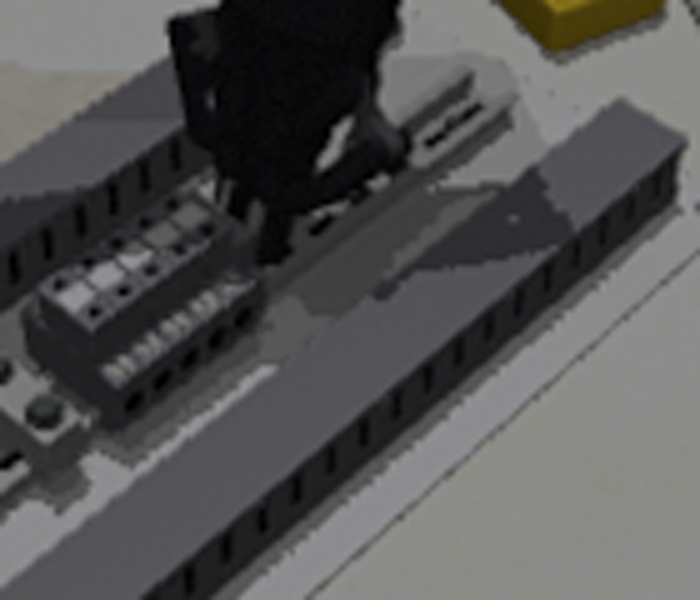

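The train is closed up, with its front at about (35,340) and about 16 mm left to the clamp at (45,415). Finish slowly, watching the force.

```bash
python3 -m inch '[[[-0.0019,0,0.0007,0,0,0,0.01],[-0.0019,0,0.0007,0,0,0,0.01],[-0.0019,0,0.0007,0,0,0,0.01],[-0.0019,0,0.0007,0,0,0,0.01],[-0.0019,0,0.0007,0,0,0,0.01],[-0.0019,0,0.0007,0,0,0,0.01]]]'; python3 -m inch '[[[-0.0009,0,0.0003,0,0,0,0.01],[-0.0009,0,0.0003,0,0,0,0.01]]]';python3 -m inch '[[[-0.0009,0,0.0003,0,0,0,0.01],[-0.0009,0,0.0003,0,0,0,0.01]]]';  python3 -c "
from h import *
where(-.0055,0,.012,20)"
```

```text
clock: 13.13
tool_pos: [0.5966, -0.0095, 0.0122]
tool_rot: [2.272, 1.799, -0.401]
force: [0.6, 0.8, -0.1]
opening: 0.116
clock: 13.3
tool_pos: [0.5961, -0.0114, 0.0122]
tool_rot: [2.272, 1.799, -0.401]
force: [0.2, 1.8, 0.5]
opening: 0.116
clock: 13.47
tool_pos: [0.5957, -0.013, 0.0122]
tool_rot: [2.272, 1.799, -0.401]
force: [-0.5, 0.4, -0.5]
opening: 0.116
s,lat,z -0.005 -0.0006 0.0122 t 13.4667 F along -U,N,z -0.23 -0.56 -0.5
shift now-frame [-0.0004  0.0006  0.0004] shift goal-frame [-0.0004  0.0006  0.0004] turn [-0.01 -0.   -0.03]
```

```bash
for i in 1; do python3 -m inch '[[[-0.0009,0,0.0003,0,0,0,0.01],[-0.0009,0,0.0003,0,0,0,0.01]]]'; done; python3 -m inch '[[[-0.0009,0,0.0003,0,0,0,0.01],[-0.0009,0,0.0003,0,0,0,0.01]]]'; python3 -c "
from h import *
where(-.0055,0,.012,20)"
```

```text
clock: 13.63
tool_pos: [0.5954, -0.0143, 0.0122]
tool_rot: [2.272, 1.8, -0.399]
force: [-0.3, 3.0, 0.2]
opening: 0.117
clock: 13.8
tool_pos: [0.5954, -0.0144, 0.0123]
tool_rot: [2.273, 1.802, -0.396]
force: [1.0, 6.7, 0.6]
opening: 0.117
s,lat,z -0.0064 -0.0005 0.0123 t 13.8 F along -U,N,z -6.78 -0.59 0.63
shift now-frame [ 0.0009  0.0005 -0.0001] shift goal-frame [ 0.0009  0.0005 -0.0001] turn [ 0.05 -0.22  0.03]
```

The train stopped moving and the force climbed to 6.8 N, which means it's home. I'll press a touch more, hold, then back off and check.

```bash
python3 -m inch '[[[-0.0015,0,0.0005,0,0,0,0.01],[-0.0015,0,0.0005,0,0,0,0.01],[0,0,0,0,0,0,0.01],[0,0,0,0,0,0,0.01]]]'; python3 -m inch '[[[0.0028,0,-0.001,0,0,0,0.01],[0.0028,0,-0.001,0,0,0,0.01],[0.0028,0,-0.001,0,0,0,0.01],[0.0047,0,-0.0017,0,0,0,0.01],[0.0094,0,-0.0034,0,0,0,0.01],[0.0094,0,-0.0034,0,0,0,0.01],[0.0094,0,-0.0034,0,0,0,0.01],[0.0094,0,-0.0034,0,0,0,0.01],[0,0,-0.02,0,0,0,0.01],[0,0,-0.03,0,0,0,0.01]]]'; python3 -m inch '[[[0,0,-0.035,0,0,0,0.01],[0,0,-0.035,0,0,0,0.01],[0,0,-0.035,0,0,0,0.01],[0,0,-0.035,0,0,0,0.01],[0,0,0,0,0,0,0.01],[0,0,0,0,0,0,0.01]]]'
python3 - <<'E'
from h import *
where(0,0,.1,20)
p=env.capture("scene");W=world(p);s=(W[...,:2]-C)@U;l=(W[...,:2]-C)@N
for a in np.arange(-.126,.02,.003):
    q=(abs(l)<.014)&(s>=a)&(s<a+.003)&(W[...,2]>.026)
    if q.sum(): print(round(a,3),q.sum(),W[...,2][q].max().round(3),end=' | ')
prof(W,-.108,-.06,.014); prof(W,-.03,.03,.018)
a=cv2.resize(p['pixels'][190:290,200:320],(780,650),interpolation=2)[:600]
cv2.imwrite('pics/c11.png',a[...,::-1])
E
```

```text
clock: 14.13
tool_pos: [0.5954, -0.0144, 0.0123]
tool_rot: [2.273, 1.806, -0.39]
force: [0.6, 9.3, -1.3]
opening: 0.117
clock: 14.97
tool_pos: [0.6082, 0.0494, 0.0571]
tool_rot: [2.271, 1.802, -0.41]
force: [0.9, -0.1, 0.9]
opening: 0.115
clock: 15.47
tool_pos: [0.6226, 0.0989, 0.1932]
tool_rot: [2.27, 1.801, -0.393]
force: [-0.0, -0.0, -0.6]
opening: 0.115
s,lat,z 0.1101 0.0 0.1932 t 15.4667 F along -U,N,z 0.04 -0.0 -0.63
shift now-frame [-0.072  -0.0006  0.125 ] shift goal-frame [-0.0716 -0.      0.1252] turn [ 0.24 -0.19  0.02]
-0.126 2 0.035 | -0.123 47 0.046 | -0.12 16 0.046 | -0.117 18 0.05 | -0.114 15 0.05 | -0.111 16 0.049 | -0.108 14 0.05 | -0.105 41 0.075 | -0.102 63 0.076 | -0.099 15 0.075 | -0.096 15 0.075 | -0.093 14 0.076 | -0.09 16 0.074 | -0.087 16 0.074 | -0.084 16 0.076 | -0.081 15 0.075 | -0.078 13 0.076 | -0.075 15 0.076 | -0.072 15 0.075 | -0.069 13 0.075 | -0.066 13 0.076 | -0.063 16 0.075 | -0.06 14 0.075 | -0.057 10 0.075 | -0.054 17 0.074 | -0.051 19 0.076 | -0.048 16 0.076 | -0.045 13 0.076 | -0.042 12 0.075 | -0.039 16 0.075 | -0.036 11 0.076 | -0.033 15 0.
[... 514 characters left out ...]
(-0.1009))
(np.float64(0.064), 14, np.float64(-0.103), np.float64(-0.1019), np.float64(-0.1012))
(np.float64(0.07), 74, np.float64(-0.1022), np.float64(-0.0901), np.float64(-0.0627))
(np.float64(0.022), 23, np.float64(0.0014), np.float64(0.0191), np.float64(0.0292))
(np.float64(0.028), 0)
(np.float64(0.034), 0)
(np.float64(0.04), 0)
(np.float64(0.046), 2)
(np.float64(0.052), 6, np.float64(-0.0291), np.float64(-0.0256), np.float64(-0.022))
(np.float64(0.058), 8, np.float64(-0.0294), np.float64(-0.0255), np.float64(-0.0212))
(np.float64(0.064), 39, np.float64(-0.0285), np.float64(-0.0144), np.float64(-0.0106))
(np.float64(0.07), 20, np.float64(-0.0294), np.float64(-0.0251), np.float64(-0.015))
```

View pics/c11.png

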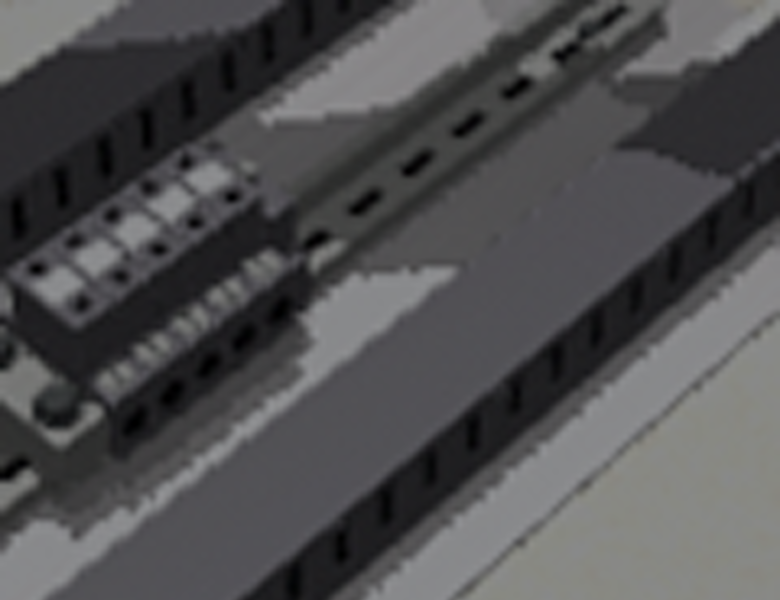

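The train is flush: the first block touches the clamp at (90,400) and the bracket is against the last block at (290,250). Depth shows the clamp starting at s -0.123, the row from -0.102 to -0.022, and the bracket ending at -0.010, so there is no gap beyond measuring error.

```bash
python3 -c "
from h import *
env.hand_in();print(env.get_state()['clock'])"
```

```text
the job is handed in; nothing more can be done
the job is handed in; nothing more can be done
```

The bracket has gathered all five blocks and driven them home against the steel clamp as one closed train. I handed the job in at about 15.5 s.

**First push failed.** The bracket cocked and jammed, and the force reached about 21 N. I backed off, and it stood upright again where it had started. The pictures showed the real fingertips about 30 mm higher than the stated tool geometry gives, so I had been pushing at the bracket's top edge.

**Second push worked.** I lowered the tool about 27 mm and tilted it 20° so that only the tips touched, low on the bracket. It then slid along at 1 to 2 N. Home showed as a hard stop: the force rose from 7 to 9 N with no further movement.

**Last checks, after backing off:**
- **Train length:** about 92 mm, matching five 16 mm blocks plus the 12 mm bracket.
- **Clamp end:** the clamp's face is at about -103 mm along the rail and the first block's face at -102 mm. That 1 mm is within the roughly 2 mm camera error, so a very small gap can't be ruled out from the picture.
- **Bracket:** flush against the last block in the last picture.
- **Other objects:** no contact force showed except on the bracket. I did not re-measure the screwdriver, jar, tape or meter at the end.

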